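# Bring the culture dish out of the twin-tray warmer

## Robot

A 6-joint arm with a two-finger parallel gripper is mounted at the origin on a cart in front of the work surface, level with it; the furniture and walls round the work are solid. World frame = base frame: x ahead of the robot, y to its left, z up, the work surface at z = 0. Lengths are in m, angles in rad, forces in N, time in s.
With the tool pointing down it reaches from about 0.375 to 0.925 m from the base axis. Payload 5.7 kg.
Tool frame: the origin (TCP) lies midway between the tips of the shut fingers; the grasp point (between the pads) lies 19 mm behind it; z points along the fingers, y is the line along which they close (so a half turn about z gives the same grasp; the last joint's range is limited). The gripper opens to 88 mm and grips with 3 to 60 N. Pads are 20 mm wide; open, the fingers measure 115 mm over their backs; the gripper's body (75 mm by 178 mm) begins 61 mm behind the grasp point.
Start: joints at [1.045, 0.359, 1.51, -0, 1.272, -0.115], TCP at [0.24, 0.55, 0.223] pointing down, gripper open.
Joint ranges: [-2.97, 2.97], [-1.01, 2.36], [0.21, 2.38], [-0.96, 4.11], [0.2, 2.71], [-2.98, 2.98]. Speed limits (rad/s): [2.39, 2.39, 3.14, 3.14, 3.14, 3.14].

## Interface

Orientations are given as a unit quaternion [x, y, z, w].
In Python, from bench import move_ptp, servo_line, goto_joints, move_gripper, sleep, inverse_kinematics, capture, PlanningError, close_job, spot_in, silhouettes, current_clock, current_joint_pos, current_qvel, current_joint_torque, current_position, current_orientation, current_force, current_torque, current_finger_gap, current_grip_force gives the robot as it stands. Calls block until the motion is done:
- move_ptp(position, orientation): joint-space move of the TCP to a pose.
- servo_line(position, orientation=None, rate=0.15, contact_N=None): straight line of the TCP; orientation=None keeps the orientation; rate is the mean speed in m/s. With contact_N (N) it stops when the force on the tool has changed by that much, and returns True; else False.
- goto_joints(angles): joint-space move.
- move_gripper(opening): finger opening in m; the grip force is fixed at half the most; returns when the fingers have stopped.
- sleep(seconds).
- inverse_kinematics(position, orientation): joint angles nearest the present ones, or None.
- capture(name): name is "scene" or "top"; returns a dict with "image" (480x640x3 uint8, blue, green, red), "range_z" (480x640 float32, m along the optical axis (not along the pixel's ray), 0 where there is no reading), "intrinsics" (3x3 intrinsics, pixels), "k1" (the pictures are not rectified: a ray, as slopes to the right and down, at radius r is drawn at 1 + k1 r^2 times it, then the intrinsics apply), "R" (3x3) and "t" (3): a world point X has camera coordinates R X + t. Camera axes: x right, y down, z forward; pixel columns grow to the right and rows downward; lengths in m; the calibration is good to about 2 mm. A picture is of the moment at which its call begins.
A pose or a line that the arm cannot do raises PlanningError and nothing moves.
- close_job(): hands the job in; it is judged then, once.
Trained networks look in the newest picture that a camera, given by its name, has taken for a name from the list of things; names that differ only in an ending like _2 or _b are one class to them, and where a whole thing is asked for, a point or a joint stands for the part that bears it (a point fixed in the world has none). Each returns a list of dicts, best first, with "conf" (0 to 1); they miss things now and then, are a little off and sometimes report something else, mostly with a low value. They report only what shows in the picture. A call takes as long as a camera call.
- spot_in(camera, query): "xy" ([column, row] in pixels, amid what is visible of it).
- silhouettes(camera, query): "region" (480x640 bool, what is visible of it) and "xy" ([column, row] in pixels, amid what is visible of it).
Readings, each from a call of its own:
- current_clock(): time.
- current_joint_pos(): joint angles.
- current_qvel(): joint speeds.
- current_joint_torque(): joint torques, N m.
- current_position(): TCP position.
- current_orientation(): TCP orientation.
- current_force(): force on the tool from outside, world axes, zero at the start.
- current_torque(): the same for the moment, N m.
- current_finger_gap(): finger opening in m.
- current_grip_force(): force on a finger pad.
Only numpy, scipy, OpenCV 4.12 (cv2) and the standard library are available. Lean on these libraries where they do the work, as an engineer would, in place of code of your own. Each camera call takes 0.05 s, during which the arm holds its last target. There are 200 camera calls.

## Task

Bring the round culture dish out of the bench warmer. With a fingertip push the interlock thumb piece on top of the warmer sideways, to its end on the side of the tray that holds the dish; then hook a fingertip behind the upturned lip of that tray, draw it out to its stop and move clear. Do not pinch the thumb piece or the lip, do not touch the dish or the tube block, keep the other tray shut and disturb nothing else on the bench.

Things in the scene. Friction and masses are not known exactly. Their poses are not given: they have to be found in the camera images.
- warmer: white low box fixed on the bench, 270 wide (its y), 190 deep (its x), roof 87 mm high, rear hump 113 mm high (x +49 to +95). Origin: middle of its footprint, at the bench; front looks along its -x, to the robot; +y is the left side. Two trays slide out of the front along -x, middles at y = +67 (left) and -67 (right); clear roof windows show what is in each.
- bolt (a joint): interlock bolt that slides along the warmer's y, -0.028 to +0.028 m, positive to the warmer's left (+y); about 1.5 N friction, no spring, stays where it is left. Near 0 (as it starts) it locks both trays. Beyond +0.021 the left tray is free, beyond -0.021 the right tray; the other one is then locked.
- thumb (a point): middle of the top of the bolt's black thumb piece, an upright block 12 (along the warmer's x) by 13 (along its y) mm that stands 25 mm above the warmer's roof, on a foot 16 x 22 mm and 4 mm high. The point is 113 mm above the bench.
- tray_left (a joint): how far the left tray (warmer's +y side) is drawn out along the warmer's -x, m: 0 shut, 0.120 at its stop. About 2 N friction, no spring, stays where it is left.
- tray_right (a joint): the same for the right tray (warmer's -y side).
- lip_left (a point): top of the rear face, mid length, of the left tray's upturned lip: 90 long (warmer's y), 5 thick, its top 64 mm above the bench. Between lip and white tray front is a channel 40 mm wide (warmer's x), open above and at both ends; its floor, an aluminium ledge, is 34 mm above the bench; the tray front's top is at 77 mm. Moves with the tray.
- lip_right (a point): the same point of the right tray's lip.
- seat_left (a point): middle of the left tray's seat, a 68 mm square of low ribs on the tray floor, 30 mm above the bench. Moves with the tray.
- seat_right (a point): the same point of the right tray.
- dish: closed round culture dish, 62 across, 16 high, clear with pale filling; lies loose in the seat of one of the trays. Origin: middle of its underside.
- tube_block: aluminium tube block 60 x 60 x 28 with nine wells, some filled; lies in the seat of the other tray. Origin: middle of its underside.
- spare_dish: another dish like the first, lying on the bench: a bystander. Origin: middle of its underside.
- media_bottle: bottle with blue cap, 56 across, 101 high, standing on the bench to the right: a bystander. Origin: middle of its underside.
- carton: small carton 40 x 64 x 28 on the bench to the right: a bystander. Origin: middle of its underside.
- loose_cuvette: clear cuvette 12 x 12 x 45 standing on the bench beside the warmer's right front corner: a bystander. Origin: middle of its underside.

How it is judged:
On the way, in this order (a step that is already met when the one before it is completed fails the run):
1. the bolt stands on the side of the dish's tray (((horizontal distance between dish and seat_left below 0.03 m and value of joint bolt above 0.02 m) or (horizontal distance between dish and seat_right below 0.03 m and value of joint bolt below -0.02 m))), for 0.1 s.
2. the dish's tray is drawn out to its stop (((horizontal distance between dish and seat_left below 0.03 m and value of joint tray_left above 0.11 m) or (horizontal distance between dish and seat_right below 0.03 m and value of joint tray_right above 0.11 m))), for 0.2 s.
At the end, for the whole second after the job is handed in: The tray that holds the dish is out at its stop (at least 110 of 120 mm) and at rest, the dish lies flat in its seat (within 12 mm), the other tray is shut (within 5 mm) with the tube block in its seat (((horizontal distance between dish and seat_left below 0.03 m and value of joint tray_left above 0.11 m and value of joint tray_right below 0.005 m and horizontal distance between tube_block and seat_right below 0.012 m and horizontal distance between dish and seat_left below 0.012 m and velocity of joint tray_left below 0.01 m/s) or (horizontal distance between dish and seat_right below 0.03 m and value of joint tray_right above 0.11 m and value of joint tray_left below 0.005 m and horizontal distance between tube_block and seat_left below 0.012 m and horizontal distance between dish and seat_right below 0.012 m and velocity of joint tray_right below 0.01 m/s)) and height (world z) of each of dish, tube_block below 0.036 m and linear speed of dish below 0.02 m/s); the robot touches nothing.
It fails at once if the thumb piece or a lip is pinched: pressed with more than 2 N on two opposite sides at once ((contact force between the fingers and thumb_left above 2 N and contact force between the fingers and thumb_right above 2 N) or (contact force between the fingers and lip_left_back above 2 N and contact force between the fingers and lip_left_front above 2 N) or (contact force between the fingers and lip_right_back above 2 N and contact force between the fingers and lip_right_front above 2 N)).
It fails at once if the dish or the tube block is touched with more than 0.5 N, or lifted (contact force between the fingers and dish above 0.5 N or contact force between the fingers and tube_block above 0.5 N or height (world z) of any of dish, tube_block above 0.042 m).
It fails at once if the other tray is drawn out by more than 10 mm ((horizontal distance between dish and seat_left below 0.03 m and value of joint tray_right above 0.01 m) or (horizontal distance between dish and seat_right below 0.03 m and value of joint tray_left above 0.01 m)).
It fails at once if a bystander is moved by more than 20 mm (distance of any of spare_dish, media_bottle, carton, loose_cuvette from where it was at the start of the episode above 0.02 m).
It also fails if it takes over 45 s, if anything falls off the work surface, if the arm or the gripper's body presses on something with over 40 N, if the wrist force passes 120 N, or if a joint passes its speed limit or range.

## Working session

There is one attempt and no reset: what is moved stays moved. The work goes in short steps, each a Python script; the robot and the scene stay as the last script left them, time stands still between calls to the robot, and variables do not carry over. Pictures are saved under pics/ and viewed, at most 10 in all, crops included, and the job is handed in when it is done.

```bash
mkdir -p pics; cat > h.py <<'E'
import numpy as np, cv2
from bench import *
def world(c,px,z=None):
    """pixel -> world; by depth, or on plane z"""
    K=c["intrinsics"];u,v=px
    d=np.array([(u-K[0,2])/K[0,0],(v-K[1,2])/K[1,1]]);s=d.copy()
    for _ in range(20): s=d/(1+c["k1"]*(s@s))
    r=np.array([s[0],s[1],1.]);o=-c["R"].T@c["t"];w=c["R"].T@r
    if z is None:
        return o+w*c["range_z"][int(round(v)),int(round(u))]
    return o+w*(z-o[2])/w[2]
def pix(c,X):
    q=c["R"]@np.asarray(X)+c["t"];s=q[:2]/q[2];s=s*(1+c["k1"]*(s@s))
    return (c["intrinsics"]@[s[0],s[1],1])[:2]
E
python3 - <<'E'
from h import *
np.set_printoptions(precision=4,suppress=True)
zs=dict(thumb=.113,lip_left=.064,lip_right=.064,dish=.04,tube_block=.05,spare_dish=.016,media_bottle=.1,carton=.028,loose_cuvette=.045,warmer=.087)
for n in("scene","top"):
    c=capture(n);cv2.imwrite(f"pics/{n}0.png",c["image"]);print(n,-c["R"].T@c["t"],current_clock())
    for q in zs:
        for r in spot_in(n,q)[:2]: print(q,round(r["conf"],2),np.round(r["xy"]),world(c,r["xy"]),world(c,r["xy"],zs[q]))
E
```

```text
scene [-0.1494 -0.5722  0.9895] 0.05
thumb 0.41 [298. 226.] [0.6242 0.0021 0.0953] [ 0.6089 -0.0093  0.113 ]
lip_left 0.69 [264. 234.] [0.6002 0.0949 0.0338] [0.5765 0.0738 0.064 ]
lip_right 0.64 [306. 260.] [ 0.5882 -0.0472  0.0326] [ 0.564  -0.0644  0.064 ]
spare_dish 0.65 [172. 241.] [0.4475 0.2863 0.0185] [0.449  0.2885 0.016 ]
spare_dish 0.22 [304. 259.] [ 0.5864 -0.0423  0.0332] [ 0.5997 -0.0327  0.016 ]
media_bottle 0.92 [448. 353.] [ 0.503  -0.4649  0.088 ] [ 0.4943 -0.4663  0.1   ]
carton 0.92 [392. 394.] [ 0.3879 -0.4057  0.0293] [ 0.3886 -0.4055  0.028 ]
loose_cuvette 0.75 [267. 231.] [0.6056 0.0904 0.0405] [0.602  0.0872 0.045 ]
loose_cuvette 0.44 [330. 302.] [ 0.5278 -0.1614  0.0097] [ 0.5034 -0.1762  0.045 ]
warmer 0.87 [314. 225.] [ 0.6569 -0.024   0.0877] [ 0.6576 -0.0236  0.087 ]
warmer 0.31 [394. 394.] [ 0.3915 -0.4102  0.0277] [ 0.3582 -0.4202  0.087 ]
top [ 0.3767 -0.0779  1.5001] 0.6
thumb 0.23 [179. 277.] [0.4713 0.296  0.0182] [0.4652 0.2721 0.113 ]
lip_left 0.63 [260. 231.] [0.5985 0.0833 0.0315] [0.5936 0.0797 0.064 ]
lip_right 0.72 [309. 237.] [ 0.583  -0.0457  0.0414] [ 0.5798 -0.0462  0.064 ]
spare_dish 0.62 [181. 278.] [0.4696 0.2916 0.0129] [0.4694 0.2908 0.016 ]
media_bottle 0.6 [470. 259.] [ 0.5276 -0.4501  0.1034] [ 0.5279 -0.451   0.1   ]
media_bottle 0.57 [259. 234.] [0.5905 0.0855 0.033 ] [0.5807 0.078  0.1   ]
carton 0.92 [447. 310.] [ 0.4008 -0.4098  0.0269] [ 0.4007 -0.4095  0.028 ]
carton 0.2 [286. 222.] [0.6128 0.0136 0.0877] [0.6227 0.0175 0.028 ]
loose_cuvette 0.31 [291. 198.] [0.6771 0.0027 0.0863] [0.6859 0.0051 0.045 ]
warmer 0.8 [288. 198.] [0.6741 0.0078 0.094 ] [0.6755 0.0083 0.087 ]
```

```bash
sleep 1; ls pics
```

```text
scene0.png
top0.png
```

```bash
python3 - <<'E'
import cv2
a=cv2.imread("pics/scene0.png")[140:340,180:440];cv2.imwrite("pics/s1.png",cv2.resize(a,None,fx=3,fy=3,interpolation=2))
a=cv2.imread("pics/top0.png")[130:310,160:420];cv2.imwrite("pics/t1.png",cv2.resize(a,None,fx=3,fy=3,interpolation=2))
E
```

```text
(no output)
```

View pics/s1.png

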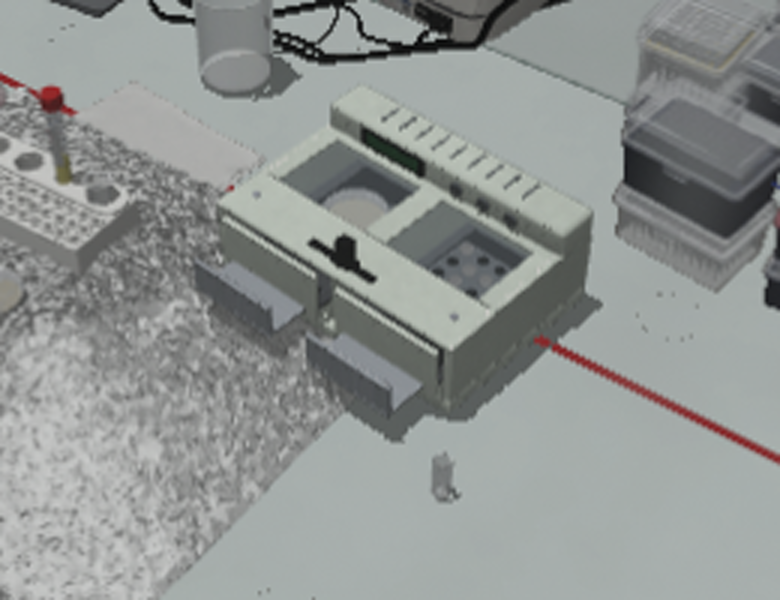

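View pics/t1.png

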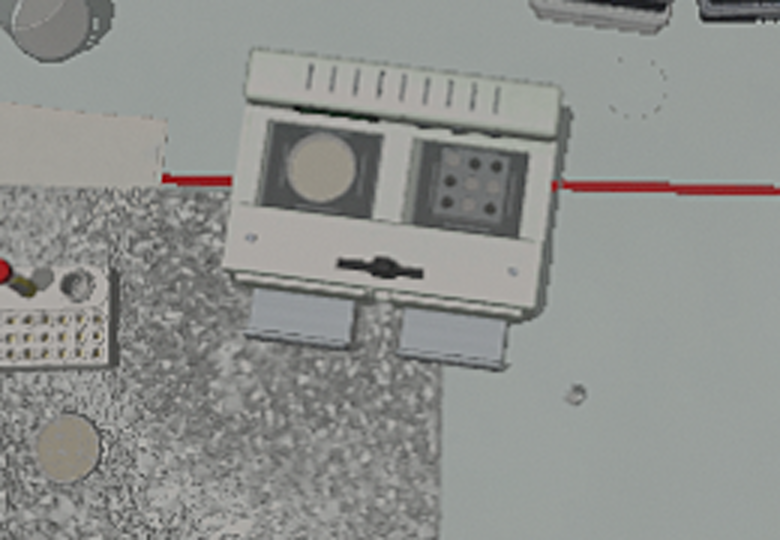

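The dish (pale disc) is in the left tray: top crop (320,167), scene crop (358,205). The tube block is in the right tray. The thumb piece is at top crop (385,266), and the cuvette is off the right front corner at (576,395). Next I fit the warmer pose.

```bash
cat > fit.py <<'E'
from h import *
np.set_printoptions(precision=4,suppress=True)
c=capture("top");s=capture("scene")
P=np.array([np.r_[world(c,(u,v)),u,v] for v in range(140,245) for u in range(225,360)])
h=P[(P[:,2]>.082)&(P[:,2]<.122)]
print(len(h),np.median(h[(h[:,2]<.1),2]))
m=np.zeros((480,640),np.uint8);m[h[:,4].astype(int),h[:,3].astype(int)]=1
n,l,st,_=cv2.connectedComponentsWithStats(m);k=1+np.argmax(st[1:,4])
h=h[l[h[:,4].astype(int),h[:,3].astype(int)]==k]
(r,sz,a)=cv2.minAreaRect((h[:,:2]*1000).astype(np.float32));print("rect",r,sz,a)
# front edge: roof points, max-distance fit along strips
yaw=np.deg2rad(a if a<45 else a-90)
R=lambda y:np.array([[np.cos(y),-np.sin(y)],[np.sin(y),np.cos(y)]])
for _ in range(5):
    L=h[:,:2]@R(yaw)  # local coords
    b=np.round(L[:,1]/.004).astype(int);e=np.array([L[b==i].min(0)[0] for i in np.unique(b) if (b==i).sum()>15]);y=np.array([i*.004 for i in np.unique(b) if (b==i).sum()>15])
    o=np.abs(e-np.median(e))<.015; p=np.polyfit(y[o],e[o],1); yaw-=np.arctan(p[0])
L=h[:,:2]@R(yaw);q=np.percentile(L,[.3,99.7],axis=0);print("yaw",np.rad2deg(yaw),"ext",q[1]-q[0])
org=R(yaw)@((q[0]+q[1])/2)
org2=R(yaw)@np.array([np.polyval(p,0)+.095,(q[0]+q[1])[1]/2])
print("org",org,org2)
T=lambda X:np.r_[org+R(yaw)@np.array(X[:2]),X[2]]
for n,cc in(("top",c),("scene",s)):
    im=cv2.resize(cc["image"],None,fx=3,fy=3,interpolation=2)
    def dl(pts):
        cv2.polylines(im,[np.array([(pix(cc,T(x))+.5)*3 for x in pts],int)],True,(0,0,255),1)
    dl([(-.095,.135,.087),(-.095,-.135,.087),(.049,-.135,.087),(.049,.135,.087)])
    dl([(.095,.135,.113),(.095,-.135,.113),(.049,-.135,.113),(.049,.135,.113)])
    dl([(-.095,.135,0),(-.095,-.135,0),(.095,-.135,0),(.095,.135,0)])
    for sy in(-1,1): dl([(-.14,sy*.067+.045,.064),(-.14,sy*.067-.045,.064)])
    cr=im[420:920,560:1340] if n=="scene" else im[410:860,660:1100]
    cv2.imwrite(f"pics/{n}_fit.png",cr)
th=spot_in("scene","thumb")
for n,cc in(("top",c),("scene",s)):
    # dark thumb blob
    g=cc["image"].max(2);cu,cv_=(287,218) if n=="top" else (295,222)
    B=[(u,v) for u in range(cu-9,cu+10) for v in range(cv_-9,cv_+10) if g[v,u]<60 and world(cc,(u,v))[2]>.1]
    if B:
        B=np.array(B,float);W=np.array([world(cc,x) for x in B]);print(n,"thumb",len(B),B.mean(0),W.mean(0),world(cc,B.mean(0),.113), "local",R(yaw).T@(world(cc,B.mean(0),.113)[:2]-org))
print("cuv",world(c,(352,262),.045), "local",R(yaw).T@(world(c,(352,262),.045)[:2]-org))
E
python3 fit.py
```

```text
7238 0.08673849702546288
rect (698.5538940429688, 4.46697998046875) (269.0059814453125, 193.882568359375) 84.31172180175781
yaw -6.36983213327644 ext [0.189 0.266]
org [0.6991 0.0043] [0.7002 0.0042]
top thumb 24 [286.5417 218.3333] [0.6193 0.0102 0.1103] [0.6189 0.01   0.113 ] local [-0.0803 -0.0033]
scene thumb 38 [294.4737 221.9737] [0.6174 0.0079 0.1092] [0.6141 0.0054 0.113 ] local [-0.0845 -0.0084]
cuv [ 0.5198 -0.1588  0.045 ] local [-0.16  -0.182]
```

```bash
sleep 3; ls pics
```

```text
s1.png
scene0.png
scene_fit.png
t1.png
top0.png
top_fit.png
```

View pics/top_fit.png

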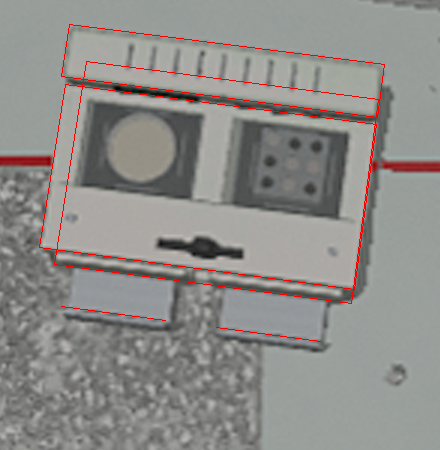

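View pics/scene_fit.png

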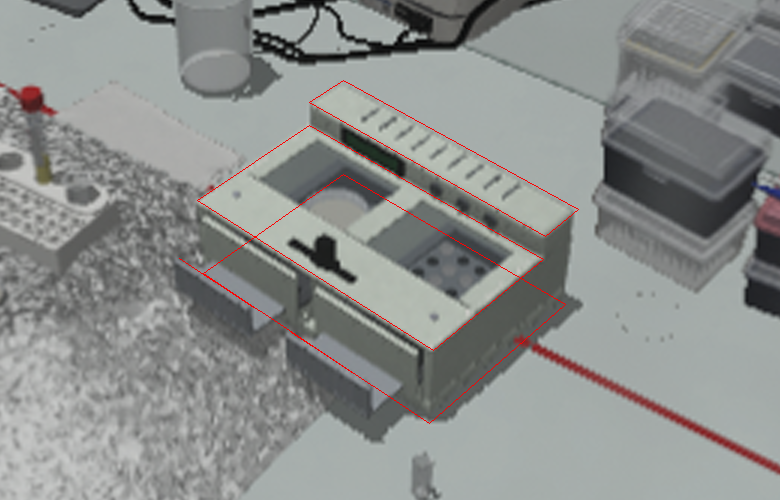

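The overlay fits the warmer outline in both views; the real lip lies a few mm further out than my line at x=-0.14. I'll profile the lip and do the bolt push.

```bash
cat >> h.py <<'E'
from scipy.spatial.transform import Rotation as Ro
yaw=np.deg2rad(-6.3);org=np.array([.6995,.0043])
c_,s_=np.cos(yaw),np.sin(yaw);RW=np.array([[c_,-s_],[s_,c_]])
def W(x,y,z): return list(np.r_[org+RW@[x,y],z])
def loc(p): return RW.T@(np.asarray(p)[:2]-org)
def quat(k):
    y=np.array([-s_,c_,0])*k;z=np.array([0,0,-1.]);return list(Ro.from_matrix(np.c_[np.cross(y,z),y,z]).as_quat())
E
python3 - <<'E'
from h import *
np.set_printoptions(precision=4,suppress=True)
for n in("top","scene"):
    c=capture(n);A=[]
    for v in range(205,265):
        for u in range(225,300):
            p=world(c,(u,v));l=loc(p)
            if abs(l[1]-.067)<.03 and -.18<l[0]<-.085: A.append((l[0],p[2]))
    A=np.array(A);b=np.floor(A[:,0]/.004)
    print(n,[(round(i*.004+.002,3),*np.round(np.percentile(A[b==i,1],[10,50,95]),3)) for i in np.unique(b)])
for k in(1,-1):
    print(k,[inverse_kinematics(p,quat(k)) for p in(W(-.082,-.05,.3),W(-.125,.067,.046),W(-.27,.067,.046))])
print(current_joint_pos())
E
```

```text
top [(np.float64(-0.178), np.float64(-0.003), np.float64(0.004), np.float64(0.01)), (np.float64(-0.174), np.float64(-0.002), np.float64(0.004), np.float64(0.011)), (np.float64(-0.17), np.float64(-0.0), np.float64(0.004), np.float64(0.01)), (np.float64(-0.166), np.float64(0.0), np.float64(0.005), np.float64(0.012)), (np.float64(-0.162), np.float64(-0.0), np.float64(0.004), np.float64(0.01)), (np.float64(-0.158), np.float64(-0.001), np.float64(0.003), np.float64(0.008)), (np.float64(-0.154), np.float64(0.0), np.float64(0.005), np.float64(0.01)), (np.float64(-0.15), np.float64(0.0), np.float64(0.006), np.float64(0.01)), (np.float64(-0.146), np.float64(0.001), np.float64(0.042), np.float64(0.068)), (np.float64(-0.142), np.float64(0.001), np.float64(0.062), np.float64(0.067)), (np.float64(-0.138), np.float64(0.032), np.float64(0.036), np.float64(0.04)), (np.float64(-0.134), np.float64(0.031), np.float64(0.035), np.float64(0.039)), (np.float64(-0.13), np.float64(0.031), np.float64(0.034), np.float64(0.038)), (np.float64(-0.126), np.float64(0.029), np.float64(0.034), np.float64(0.038)), (np
[... 2411 characters left out ...]
t64(0.078), np.float64(0.089)), (np.float64(-0.094), np.float64(0.08), np.float64(0.087), np.float64(0.09)), (np.float64(-0.09), np.float64(0.084), np.float64(0.087), np.float64(0.089)), (np.float64(-0.086), np.float64(0.084), np.float64(0.086), np.float64(0.091))]
1 [array([-0.1719,  0.3218,  1.3728, -0.    ,  1.447 , -1.6327]), array([ 0.0269,  0.5489,  1.7041, -0.    ,  0.8886, -1.4339]), array([ 0.0716,  0.4087,  2.0126, -0.    ,  0.7203, -1.3892])]
-1 [array([-0.1719,  0.3218,  1.3728, -0.    ,  1.447 ,  1.5089]), array([ 0.0269,  0.5489,  1.7041, -0.    ,  0.8886,  1.7077]), array([ 0.0716,  0.4087,  2.0126, -0.    ,  0.7203,  1.7523])]
[ 1.0449  0.3588  1.5104 -0.      1.2725 -0.1151]
```

```bash
python3 - <<'E'
from h import *
np.set_printoptions(precision=4,suppress=True)
q=quat(1)
move_gripper(0.0);print("gap",current_finger_gap())
p=current_position();servo_line([p[0],p[1],.32],rate=.3)
move_ptp(W(-.082,-.055,.30),q)
servo_line(W(-.082,-.055,.13),q,rate=.2)
print("down",servo_line(W(-.082,-.055,.099),q,rate=.05,contact_N=5),current_position(),current_force())
for y in(-.03,-.02,-.01,0,.006,.016):
    hit=servo_line(W(-.082,y,.099),q,rate=.03,contact_N=10)
    print(y,hit,loc(current_position()),current_force(),current_clock())
    if hit: break
c=capture("top");cv2.imwrite("pics/t2.png",cv2.resize(c["image"][130:310,190:390],None,fx=3,fy=3))
c=capture("scene");cv2.imwrite("pics/s2.png",cv2.resize(c["image"][140:320,200:400],None,fx=3,fy=3))
E
```

```text
gap 0.0006886775287275654
down False [ 0.612  -0.0414  0.0989] [ 0.3923  0.2405 -0.1725]
-0.03 False [-0.082  -0.0301] [-0.2414 -0.4338 -0.2536] 8.4
-0.02 False [-0.082  -0.0198] [ 0.3049 -0.8408  0.5065] 8.8833
-0.01 False [-0.082  -0.0096] [-0.3381 -0.0129 -0.6155] 9.3667
0 False [-0.082   0.0004] [-0.6175 -0.278   0.6181] 9.85
0.006 False [-0.082   0.0064] [ 0.2231 -0.261  -0.4715] 10.2
0.016 True [-0.0821  0.0125] [-0.3756 -3.4462  3.0019] 10.525
```

```bash
sleep 20; ls pics
```

```text
s1.png
s2.png
scene0.png
scene_fit.png
t1.png
t2.png
top0.png
top_fit.png
```

View pics/s2.png

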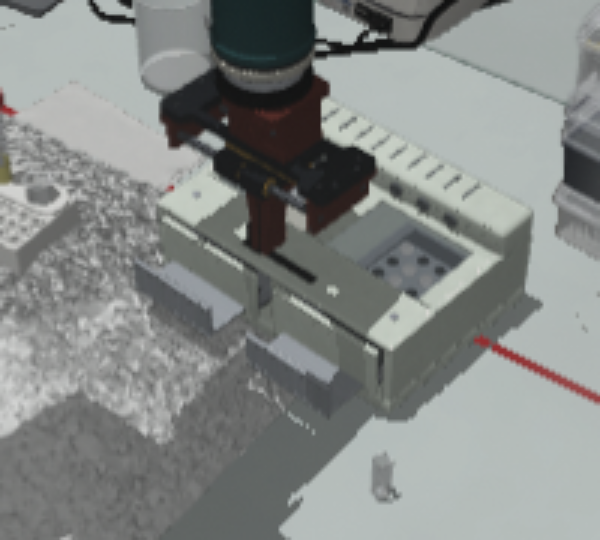

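The shut fingers sit at (265,240), the slot is empty to their right, and the push stopped firmly at the end. I'll back off, rise, verify the bolt, then hook the lip.

```bash
python3 - <<'E'
from h import *
np.set_printoptions(precision=4,suppress=True)
q=quat(1)
servo_line(W(-.082,-.005,.099),q,rate=.1)
servo_line(W(-.082,-.005,.17),q,rate=.2)
servo_line(W(-.122,-.16,.26),q,rate=.3)
c=capture("top");g=c["image"].max(2)
B=np.array([(u,v) for u in range(262,310) for v in range(205,232) if g[v,u]<70 and world(c,(u,v))[2]>.102],float)
if len(B): print("thumb",len(B),loc(world(c,B.mean(0),.113)))
cv2.imwrite("pics/t3.png",cv2.resize(c["image"][170:270,220:370],None,fx=5,fy=5))
print(current_clock())
E
```

```text
thumb 21 [-0.0801  0.0282]
12.2667
```

```bash
sleep 12
```

```text
(no output)
```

View pics/t3.png

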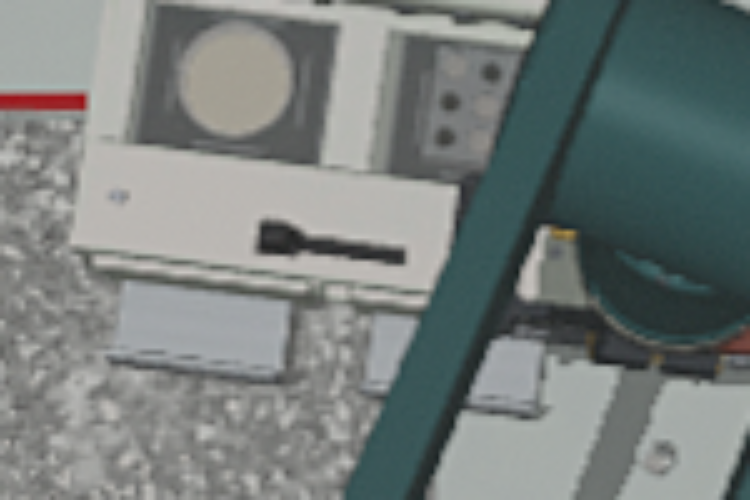

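The thumb piece is at the left end of the slot (275,237), which is +28 mm. Now the tray.

```bash
python3 - <<'E'
from h import *
np.set_printoptions(precision=4,suppress=True)
q=quat(1);Y=.067
servo_line(W(-.122,Y,.20),q,rate=.3)
servo_line(W(-.122,Y,.08),q,rate=.2)
print("down",servo_line(W(-.122,Y,.046),q,rate=.04,contact_N=5),current_position())
servo_line(W(-.131,Y,.046),q,rate=.03)
for x in(-.15,-.20,-.235,-.262):
    hit=servo_line(W(x,Y,.046),q,rate=.05,contact_N=12)
    print(x,hit,loc(current_position()),current_force(),current_clock())
    if hit:break
sleep(.3)
c=capture("scene");cv2.imwrite("pics/s4.png",cv2.resize(c["image"][140:320,180:400],None,fx=3,fy=3))
E
```

```text
down False [0.5858 0.0843 0.0461]
-0.15 False [-0.151  0.067] [0.3208 0.879  0.8927] 15.9333
-0.2 False [-0.2004  0.067 ] [-0.2864 -0.4706  1.2577] 17.0833
-0.235 False [-0.2357  0.0669] [-0.1459 -0.5052  0.512 ] 17.9333
-0.262 True [-0.2509  0.0672] [ 1.4142 -0.6419  1.3814] 18.3583
```

```bash
sleep 20
```

```text
(no output)
```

View pics/s4.png

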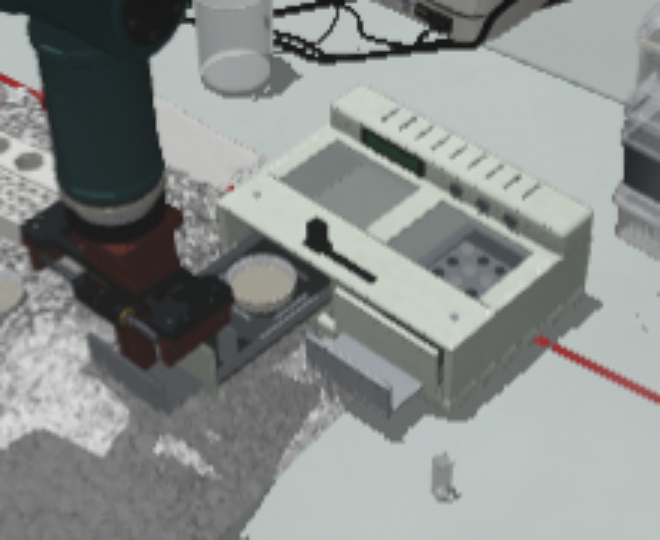

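The tray is out with the dish seated at (262,282), and the other tray is shut. Move clear and measure.

```bash
python3 - <<'E'
from h import *
np.set_printoptions(precision=4,suppress=True)
q=quat(1);Y=.067
servo_line(W(-.243,Y,.046),q,rate=.05)
servo_line(W(-.243,Y,.12),q,rate=.1)
servo_line(W(-.243,Y,.28),q,rate=.25)
servo_line(W(-.243,-.15,.30),q,rate=.3)
sleep(.3)
c=capture("top");A=[]
for v in range(225,320):
    for u in range(225,290):
        p=world(c,(u,v));l=loc(p)
        if abs(l[1]-.067)<.03 and -.29<l[0]<-.24 and p[2]>.05 and p[2]<.075: A.append(l[0])
print("lip top x",np.percentile(A,[5,50,95]) if A else None)
for n in spot_in("top","dish")[:2]: print("dish",n["conf"],n["xy"],loc(world(c,n["xy"],.046)))
cv2.imwrite("pics/t5.png",cv2.resize(c["image"][150:310,200:400],None,fx=3,fy=3));print(current_force(),current_clock())
E
```

```text
lip top x [-0.2661 -0.2639 -0.2613]
dish 0.82 [259.0, 230.6] [-0.1113  0.069 ]
[ 1.1606 -0.2464  0.3481] 21.9583
```

```bash
sleep 15
```

```text
(no output)
```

View pics/t5.png

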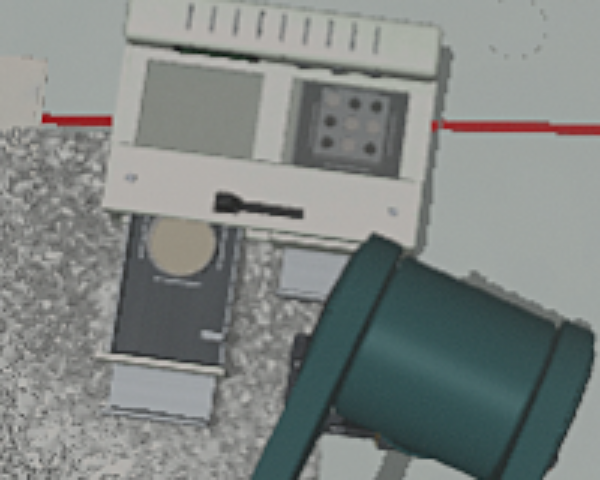

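The left tray is out by about 120 mm, with the dish at (182,248) within its ribs. The right tray is shut and the arm is clear.

```bash
python3 -c "
from bench import *
print(close_job())"
```

```text
the job is handed in; nothing more can be done
None
```

The job is handed in: the bolt is at its left end, the left tray with the dish is out at its stop (about 120 mm by camera), the right tray is shut, and the arm is clear; no verdict was returned.

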